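# Lay two radio instruments on their backs

## Robot

A 6-joint arm with a two-finger parallel gripper is mounted at the origin on the work surface. World frame = base frame: x ahead of the robot, y to its left, z up, the work surface at z = 0. Lengths are in m, angles in degrees, forces in N, time in s.
With the tool pointing down it reaches from about 0.4 to 0.825 m from the base axis. Payload 7 kg.
Tool frame: the origin (TCP) lies midway between the tips of the shut fingers; the grasp point (between the pads) lies 19 mm behind it (ctrl.hold_point_z is the distance from the TCP to the grasp point, in m); z points along the fingers, y is the line along which they close (so a half turn about z gives the same grasp; the last joint's range is limited). The gripper opens to 88 mm and grips with 3 to 60 N. Pads are 19 mm wide; open, the fingers measure 130 mm over their backs; the gripper's body (78 mm by 193 mm) begins 47 mm behind the grasp point.
Start: joints at [80.564, 20.546, 0.682, 0, -70.136, -16.507], TCP at [0.295, 0.607, 0.227] pointing down, gripper open.
Joint ranges: [-176.03, 176.03], [-82.01, 121.73], [-58.28, 71.71], [-173.87, 95.51], [-174.79, -0.11], [-173.66, 173.66]. Speed limits (degrees/s): [136.94, 136.94, 172.46, 180, 180, 180].

## Interface

Orientations are given as a 3x3 rotation matrix whose columns are the frame's x, y, z axes.
In Python, from plant import ctrl, cams, job gives the robot as it stands (ctrl), with the cameras (cams) and the job (job).
- The arm moves only by the tool jog_arm, called after "Request:" in YAML: its name, and indented under it one key for each argument. Schema: {"type":"object","properties":{"increments":{"type":"array","items":{"type":"array","items":{"type":"array","items":{"type":"number"},"minItems":7,"maxItems":7},"minItems":1,"maxItems":8},"minItems":1,"maxItems":1},"grip_n":{"type":"number"},"only":{"type":"string"},"quiet":{"type":"boolean"},"lines":{"type":"string"}},"required":["increments"],"additionalProperties":false}. increments is a list that holds a single list of rows (three levels of brackets), with 1 to 8 rows, each of 7 numbers: dx, dy, dz in shares of the most that a row can go, 1 being 50 mm, then a rotation vector rx, ry, rz in shares of 60 degrees (1.0 is 60 degrees), then the finger opening in m; each row shifts and turns the commanded pose from where the row before left it, along the tool's axes as they then stand; what a row does not reach is not made up. A row lasts 1/10 s, in which the tool goes at most 0.05 m and 8.59 degrees, less where a joint would pass 70% of its speed; a pose out of reach is approached as far as the arm can. The fingers move at their own pace and stop on an object; grip_n is the grip in N (left out, the last holds). Time passes only in rows, so rows that do not move let the fingers close. The tool returns the time, the measured TCP pose, the force, the opening and the grip force at its end. only (a regular expression) keeps the lines of the reply that match it, lines (a string "A,B") keeps lines A to B, and quiet returns only ok. A shift or turn number past 1, either way, is cut back to 1. Input that does not fit is refused with a message, and nothing moves.
- ctrl.read_state(): the state, without advancing time (a new reading comes with each control period).
- cams.get_image(name): name is "scene" or "side" or "wrist"; returns the picture (480x640x3 uint8, blue, green, red); there is no depth.
- cams.camera_model(name): a dict with "mtx" (3x3 intrinsics, pixels), "k1" (the pictures are not rectified: a ray, as slopes to the right and down, at radius r is drawn at 1 + k1 r^2 times it, then the intrinsics apply), "xyz" and "orientation" of the camera in the world. Camera axes: x right, y up, looking along -z (the intrinsics and any distortion apply to the point x, -y, -z); pixel columns grow to the right and rows downward; lengths in m; the calibration is good to about 2 mm. A picture is of the moment at which its call begins: read the wrist's pose just before it. camera_model takes no time and is no camera call; for the wrist camera it gives the pose at the moment of the call.
- job.hand_in(): hands the job in; it is judged then, once.
The state is a dict: "time": time; "joint_positions": joint angles; "joint_velocities": joint speeds; "effort": joint torques, N m; "ee_pos": TCP position; "ee_rot": TCP orientation; "force": force on the tool from outside, world axes, zero at the start; "ft_torque": the same for the moment, N m; "opening": finger opening in m; "grasp_force": force on a finger pad.
Only numpy, scipy, OpenCV 4.12 (cv2) and the standard library are available. Lean on these libraries where they do the work, as an engineer would, in place of code of your own. Each camera call takes 0.05 s, during which the arm holds its last target. There are 200 camera calls.

## Task

The dial meter and the two-knob tuner stand upright on the drawing desk, and their front panels are to be lettered next: tip each one over backwards where it stands, with a gentle push of the fingertips high on its front, so that both lie flat on their backs with the fronts facing up. Do not grip, lift, slide away or strike them, and never let one fall on its face. Leave the loudspeaker standing and everything else on the desk where it is.

Things in the scene. Friction and masses are not known exactly. Their poses are not given: they have to be found in the camera images.
- meter: dial meter, a loose upright grey metal box 60 mm deep (x), 100 wide (y), 130 tall (z). Origin: centre of the underside; own x points from front to back, z up. Front (own -x side, 30 mm from the origin): flat round white dial 82 mm across (3 mm thick, centre 77 mm up) and, 20 mm up, a knob sticking out 10 mm; plain above. Starts with the front away from the robot within 40 degrees
- meter_mid (a point): middle of the meter's box, 65 mm above its underside. 0.3 to 0.6 kg, evenly filled: leaned back past about 25 degrees it falls on its back by itself, towards its own +x. Lying so, its x axis points down, and it is 60 mm high (70 at the knob)
- tuner: two-knob tuner, a loose upright grey metal box 52 mm deep (x), 150 wide (y), 100 tall (z). Origin: centre of the underside; own x points from front to back, z up. Bare metal front (own -x side, 26 mm from the origin): two knobs 34 mm across, 42 mm either side of the middle, 42 mm up, sticking out 14 mm; plain above. Starts with the front away from the robot within 40 degrees
- tuner_mid (a point): middle of the tuner's box, 50 mm above its underside. 0.35 to 0.65 kg, evenly filled: leaned back past about 28 degrees it falls on its back by itself, towards its own +x. Lying so, its x axis points down, and it is 52 mm high (66 at the knobs)
- speaker: bystander, stays put: grey loudspeaker box 85 x 85 mm, 110 mm tall, five dark slots in its front and no knobs or dial; origin at the centre of its underside
- ink: bystander, stays put: small round ink jar, 36 mm across, 50 mm tall, standing between the two instruments; origin at the centre of its underside
- marker_pot: bystander, stays put: white plastic pot full of marker pens, 100 mm across, about 120 mm tall with the pens; origin at the centre of its underside
- tub: bystander, stays put: empty white tub, 110 mm across, 120 mm tall; origin at the centre of its underside
- mug: bystander, stays put: white mug, 78 mm across, 95 mm tall; origin at the centre of its underside
- screwdriver: bystander, stays put: red-handled screwdriver, 200 mm long, 26 mm thick, lying on the far side of the work; origin at its underside
- matchbox: bystander, stays put: small cardboard matchbox, 36 x 53 x 15 mm, lying on the far side of the work; origin at the centre of its underside

How it is judged (in metres and radians):
At the end, for the whole second after the job is handed in: the meter and the tuner both lie at rest on the desk flat on their backs, fronts up within 0.1 rad, middles at no more than 37 mm (meter) and 33 mm (tuner) above the desk (angle between each of meter, tuner's own x axis and vertical above 3.04159 rad and height (world z) of meter_mid below 0.037 m and linear speed of each of meter, tuner below 0.02 m/s and angular speed of each of meter, tuner below 0.1 rad/s and height (world z) of tuner_mid below 0.033 m); the robot touches nothing.
It fails at once if an instrument is lifted off the desk (the meter's middle above 95 mm, the tuner's above 80 mm; plain tipping stays under 75 and 60) (height (world z) of meter_mid above 0.095 m or height (world z) of tuner_mid above 0.08 m).
It fails at once if an instrument is carried or slid away instead of tipped where it stands (meter's middle over 170 mm, tuner's over 145 mm from its start; plain tipping takes about 100 and 80) (distance of meter_mid from where it was at the start of the episode above 0.17 m or distance of tuner_mid from where it was at the start of the episode above 0.145 m).
It fails at once if an instrument falls on its face (angle between any of meter, tuner's own x axis and vertical below 0.7 rad).
It fails at once if an instrument is struck or pressed by the robot with over 25 N (contact force between any of meter, tuner and the fingers above 25 N or contact force between any of meter, tuner and the arm above 25 N).
It fails at once if a bystander is moved by more than 20 mm, or the loudspeaker is tipped (distance of any of speaker, ink, marker_pot, tub, mug, screwdriver, matchbox from where it was at the start of the episode above 0.02 m or angle between speaker's own z axis and vertical above 0.3 rad).
It also fails if it takes over 40 s, if anything falls off the work surface, if the arm or the gripper's body presses on something with over 40 N, if the wrist force passes 120 N, or if a joint passes its speed limit or range.

## Working session

There is one attempt and no reset: what is moved stays moved. The work goes in short steps, Python scripts to look and compute and a tool call to move; the robot and the scene stay as the last step left them, time stands still between calls to the robot, and variables do not carry over. Pictures are saved under pics/ and viewed, at most 10 in all, crops included, and the job is handed in when it is done.

```bash
mkdir -p pics; ls; python3 - <<'E'
from plant import ctrl, cams, job
import cv2
for n in ("scene","side"):
    cv2.imwrite(f"pics/{n}0.png",cams.get_image(n)); m=cams.camera_model(n); print(n,m)
s=ctrl.read_state(); print(s["time"],s["ee_pos"],s["ee_rot"])
E
```

```text
pics
plant.py
scene {'mtx': array([[571.94084812,   0.        , 319.02991866],
       [  0.        , 571.94084812, 241.12990563],
       [  0.        ,   0.        ,   1.        ]]), 'k1': -0.01286260797829433, 'xyz': array([1.08454568, 1.00350758, 0.85373863]), 'orientation': array([[-0.86731875, -0.3002796 ,  0.39697651],
       [ 0.49713793, -0.48294095,  0.72084805],
       [-0.02473975,  0.82255711,  0.56814412]])}
side {'mtx': array([[548.45414108,   0.        , 312.85268306],
       [  0.        , 548.45414108, 241.07943952],
       [  0.        ,   0.        ,   1.        ]]), 'k1': -0.07032264086387997, 'xyz': array([ 0.49224425, -0.79086636,  0.96887458]), 'orientation': array([[ 0.99917071,  0.02691944, -0.03054894],
       [-0.04046334,  0.74011995, -0.67125641],
       [ 0.00454004,  0.67193586,  0.74059543]])}
0.1 [0.29514395 0.60657131 0.2257152 ] [[ 8.99174149e-01 -4.37590675e-01 -5.01929742e-04]
 [-4.37590929e-01 -8.99173037e-01 -1.42458694e-03]
 [ 1.72064269e-04  1.50059165e-03 -9.99998859e-01]]
```

View pics/scene0.png

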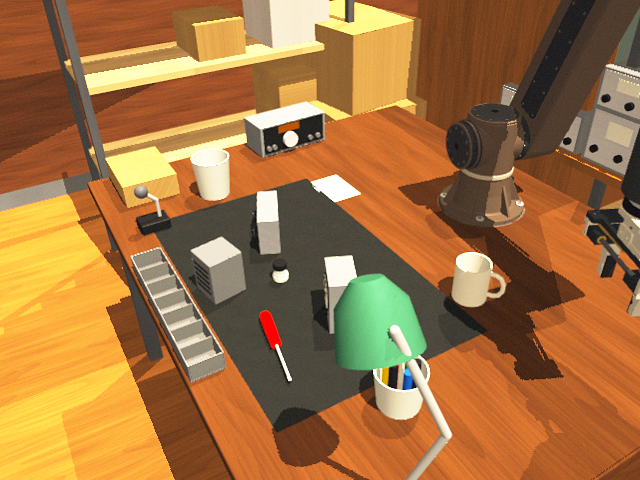

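View pics/side0.png

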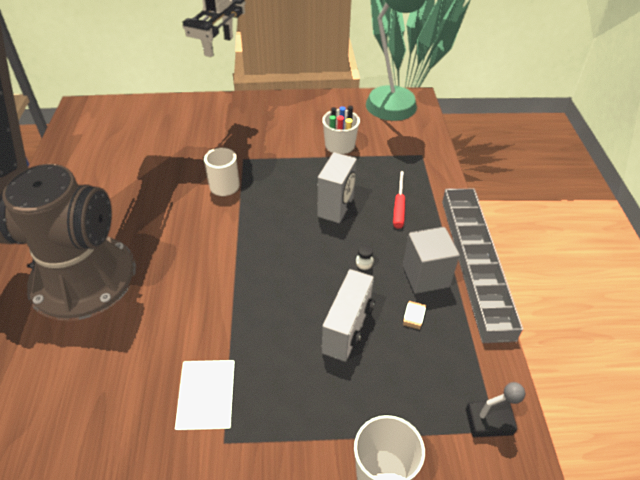

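The scene view has the tuner's back at about (267,222), the meter at (340,290) half hidden by the lamp, the speaker at (218,270) and the ink at (280,270). In the side view the meter is at (337,188), the tuner at (348,315), the speaker at (430,262), the ink at (365,260) and the matchbox at (415,314). Next I zoom in on the corners.

```bash
python3 - <<'E'
import cv2
a=cv2.imread("pics/side0.png")[145:365,300:465]; a=cv2.resize(a,None,fx=2.7,fy=2.7,interpolation=cv2.INTER_CUBIC)
cv2.imwrite("pics/c1.png",cv2.convertScaleAbs(a,alpha=1.3,beta=20))
a=cv2.imread("pics/scene0.png")[180:340,180:380]; a=cv2.resize(a,None,fx=3.7,fy=3.7,interpolation=cv2.INTER_CUBIC)
cv2.imwrite("pics/c2.png",cv2.convertScaleAbs(a,alpha=1.3,beta=20))
E
```

```text
(no output)
```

View pics/c1.png

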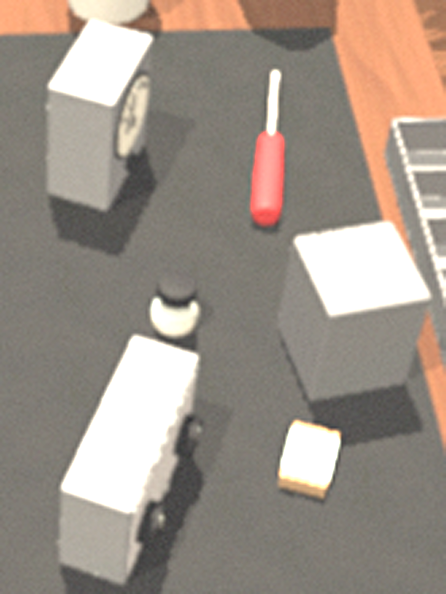

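View pics/c2.png

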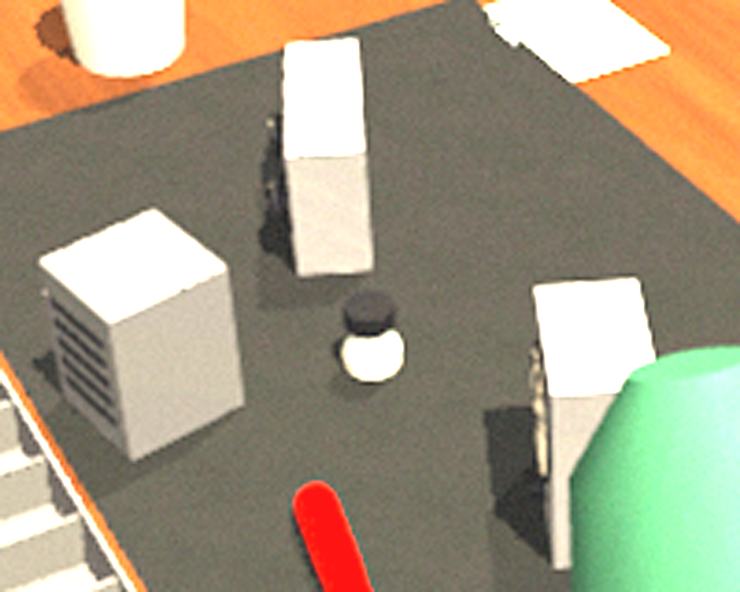

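The crops show clear corners. Side crop, meter top: (90,20), (152,38), (110,107), (48,95); tuner top: (133,338), (199,352), (130,502), (63,490). Scene crop, tuner top: (285,42), (358,38), (365,155), (285,155); meter top-front corners: (533,285) and (550,395). Both fronts face +x. I'll fit the box poses to both views.

```bash
cat > h.py <<'E'
from plant import ctrl, cams, job
import numpy as np, cv2
from scipy.optimize import least_squares
def proj(P,n):
    m=cams.camera_model(n); p=(np.asarray(P,float).reshape(-1,3)-m["xyz"])@m["orientation"]*[1,-1,-1]
    return cv2.projectPoints(p,np.zeros(3),np.zeros(3),m["mtx"],np.array([m["k1"],0,0,0]))[0].reshape(-1,2)
def ray(uv,n,z):
    m=cams.camera_model(n); q=cv2.undistortPoints(np.array([[uv]],float),m["mtx"],np.array([m["k1"],0,0,0]))[0,0]
    d=m["orientation"]@[q[0],-q[1],-1]; return m["xyz"]+d*(z-m["xyz"][2])/d[2]
def fit(obs,x0):  # obs: list (cam, local pt, uv)
    def w(p,L): c,s=np.cos(p[2]),np.sin(p[2]); return [p[0]+c*L[0]-s*L[1],p[1]+s*L[0]+c*L[1],L[2]]
    f=lambda p: np.concatenate([proj([w(p,L)],n)[0]-uv for n,L,uv in obs])
    r=least_squares(f,x0,loss="soft_l1"); return r.x,r.fun
E
python3 - <<'E'
from h import *
S=lambda u,v:("side",np.array([300+u/2.7,145+v/2.7]))
C=lambda u,v:("scene",np.array([180+u/3.7,180+v/3.7]))
def obs(d,w,h,l):
    return [(n,(sx*d/2,sy*w/2,h*sz),uv) for (n,uv),sx,sy,sz in l]
# own x ~ -world x: front = -1 ; own +y ~ world -y
M=obs(.06,.10,.13,[(S(90,20),1,-1,1),(S(152,38),-1,-1,1),(S(110,107),-1,1,1),(S(48,95),1,1,1),(S(105,207),-1,1,0),(S(48,193),1,1,0),(C(533,285),-1,1,1),(C(638,279),1,1,1),(C(550,395),-1,-1,1),(C(553,567),-1,-1,0)])
T=obs(.052,.15,.10,[(S(133,338),1,-1,1),(S(199,352),-1,-1,1),(S(130,502),-1,1,1),(S(63,490),1,1,1),(S(125,578),-1,1,0),(S(62,565),1,1,0),(C(285,42),-1,1,1),(C(358,38),1,1,1),(C(365,155),1,-1,1),(C(285,155),-1,-1,1),(C(372,272),1,-1,0),(C(298,275),-1,-1,0)])
K=obs(.085,.085,.11,[(S(295,240),1,-1,1),(S(385,225),-1,-1,1),(S(428,298),-1,1,1),(S(330,318),1,1,1),(C(40,263),-1,-1,1),(C(153,210),-1,1,1),(C(228,268),1,1,1),(C(110,325),1,-1,1)])
for n,o,x0 in(("meter",M,[.55,.1,np.pi]),("tuner",T,[.55,-.15,np.pi]),("spk",K,[.7,-.05,np.pi])):
    x,r=fit(o,x0); print(n,x[:2].round(4),np.degrees(x[2]).round(1),r.round(1))
print("ink",ray(S(177,285)[1],"side",.05),ray(C(370,300)[1],"scene",.05))
print("match",ray(S(310,455)[1],"side",.015)); print("screw",ray(S(265,215)[1],"side",.013),ray(S(275,75)[1],"side",.013))
print("mug",ray((222,158),"side",.095),"pot",ray((341,122),"side",.1),"tub",ray((389,440),"side",.12))
E
```

```text
meter [0.5934 0.2006] 154.6 [-0.2 -0.2  0.1 -0.6  0.7 -0.5 -0.6 -3.   0.2  2.  -1.2  0.3  0.1 -0.1
 -0.4 -0.3 -0.3 -0.4 -0.1  0.6]
tuner [ 0.5923 -0.1609] 155.9 [-0.1 -1.7 -0.4  0.5  0.7  3.6 -0.6 -0.7 -0.1  2.7 -1.1 -1.  -0.6  0.8
 -0.8  0.5 -0.4 -1.1  0.   0.5  0.3  0.3 -0.1  1.1]
spk [ 0.7828 -0.026 ] 102.5 [ 34.4  -8.9  17.6  25.1 -36.    5.9 -14.8 -30.7  -1.3   0.5  -0.4   0.
   0.8  -0.4   0.7   0.2]
ink [0.64644822 0.00919486 0.05      ] [0.64252133 0.00695226 0.05      ]
match [ 0.73786566 -0.13994174  0.015     ]
screw [0.74064206 0.12183145 0.013     ] [0.77864556 0.31246577 0.013     ]
mug [0.31251187 0.2898508  0.095     ] pot [0.62079215 0.42394334 0.1       ] tub [ 0.63074058 -0.45160521  0.12      ]
```

```bash
python3 - <<'E'
from h import *
print("lampbase",ray((391,103),"side",.02))
def tri(a,b):
    A=[ray(a,"side",z) for z in(0,1)];B=[ray(b,"scene",z) for z in(0,1)]
    M=np.array([A[1]-A[0],-(B[1]-B[0])]).T; t=np.linalg.lstsq(M,B[0]-A[0],rcond=None)[0]
    p=A[0]+t[0]*(A[1]-A[0]);q=B[0]+t[1]*(B[1]-B[0]); return p,np.linalg.norm(p-q)
print("shade",tri((405,3),(385,345)))
s=ctrl.read_state();R=s["ee_rot"];p0=s["ee_pos"]
for n,c,a,h,z in(("meter",(.5934,.2006),154.6,.033,.110),("tuner",(.5923,-.1609),155.9,.026,.090)):
    a=np.radians(a);f=-np.array([np.cos(a),np.sin(a)])
    for g in(.03,0):
        t=np.r_[c+f*(h+.0095+g),z]; print(n,g,t.round(4),"tool delta",(R.T@(t-p0)).round(4))
E
```

```text
lampbase [0.7929926  0.62954873 0.02      ]
shade (array([0.79068976, 0.59749373, 0.34742713]), np.float64(0.015859297575843527))
meter 0.03 [0.6589 0.1695 0.11  ] tool delta [0.5183 0.2337 0.1162]
meter 0 [0.6318 0.1824 0.11  ] tool delta [0.4883 0.2339 0.1162]
tuner 0.03 [ 0.6521 -0.1876  0.09  ] tool delta [0.6685 0.5577 0.1367]
tuner 0 [ 0.6247 -0.1754  0.09  ] tool delta [0.6385 0.5587 0.1367]
```

Units first: shifts go in shares of 50 mm and turns go in shares of 60 degrees. So 0.043 m is 0.86, 0.0195 m is 0.39.

Request:
jog_arm:
  increments:
    - [[0.86,0.39,0,0,0,0,0],[0.86,0.39,0,0,0,0,0],[0.86,0.39,0,0,0,0,0],[0.86,0.39,0,0,0,0,0],[0.86,0.39,0,0,0,0,0],[0.86,0.39,0,0,0,0,0],[0.86,0.39,0,0,0,0,0],[0.86,0.39,0,0,0,0,0]]
  grip_n: 10

```text
time: 0.9
ee_pos: [0.5372, 0.3145, 0.2264]
ee_rot: [[0.899, -0.437, -0.0], [-0.437, -0.899, -0.0], [-0.0, 0.0, -1.0]]
force: [-0.4, 0.7, 0.1]
opening: 0.0293
grasp_force: 0.0
```

Request:
jog_arm:
  increments:
    - [[0.86,0.39,0,0,0,0,0],[0.86,0.39,0,0,0,0,0],[0.86,0.39,0,0,0,0,0],[0.86,0.39,0,0,0,0,0],[0,0,0,0,0,0,0],[0,0,0,0,0,0,0]]

```text
time: 1.5
ee_pos: [0.6572, 0.1693, 0.2255]
ee_rot: [[0.898, -0.44, -0.002], [-0.44, -0.898, -0.001], [-0.001, 0.001, -1.0]]
force: [0.0, 0.8, -0.1]
opening: 0.0006
grasp_force: 0.0
```

In the tool's units: 0.04 m is 0.8, 0.025 m is 0.5.

Request:
jog_arm:
  increments:
    - [[0.08,0,0.8,0,0,0,0],[0,0,0.8,0,0,0,0],[0,0,0.5,0,0,0,0],[0,0,0.2,0,0,0,0],[0,0,0,0,0,0,0],[0,0,0,0,0,0,0]]

```text
time: 2.1
ee_pos: [0.6612, 0.17, 0.1131]
ee_rot: [[0.9, -0.436, 0.002], [-0.436, -0.9, 0.0], [0.001, -0.001, -1.0]]
force: [-0.1, 0.2, -0.1]
opening: 0.0008
grasp_force: 0.0
```

```bash
python3 - <<'E'
from h import *
a=cams.get_image("side")[100:320,240:520]; cv2.imwrite("pics/s1.png",cv2.resize(a,None,fx=2.5,fy=2.5))
E
```

```text
(no output)
```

View pics/s1.png

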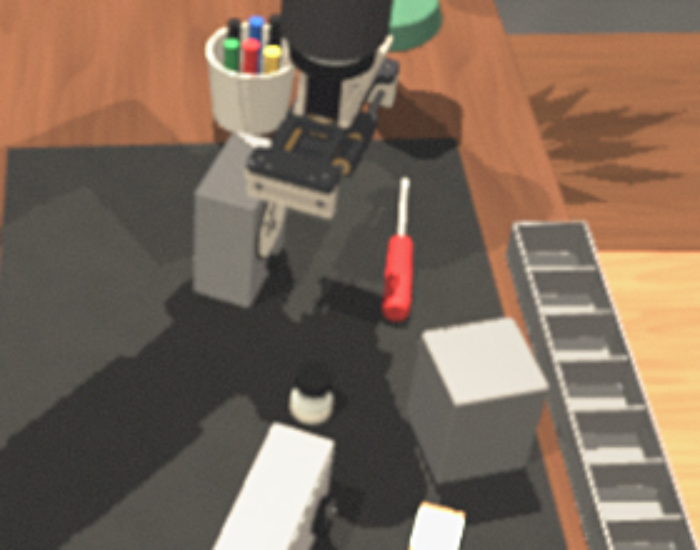

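The crop shows the gripper body at (310,165), above and just in front of the dial at (270,225), with the meter standing untouched. Now a slow push along tool -x.

In the tool's units: -0.008 m is -0.16, -0.006 m is -0.12.

Request:
jog_arm:
  increments:
    - [[-0.16,0,0,0,0,0,0],[-0.16,0,0,0,0,0,0],[-0.12,0,0,0,0,0,0],[-0.08,0,0,0,0,0,0],[-0.08,0,0,0,0,0,0],[-0.08,0,0,0,0,0,0],[-0.08,0,0,0,0,0,0],[-0.08,0,0,0,0,0,0]]

```text
time: 2.95
ee_pos: [0.623, 0.1875, 0.1119]
ee_rot: [[0.899, -0.437, 0.001], [-0.437, -0.899, 0.0], [0.001, -0.001, -1.0]]
force: [1.3, -0.2, 1.7]
opening: 0.0002
grasp_force: 1.0
```

In the tool's units: -0.005 m is -0.1, -0.001 m is -0.02.

Request:
jog_arm:
  increments:
    - [[-0.1,0,-0.02,0,0,0,0],[-0.1,0,-0.02,0,0,0,0],[-0.1,0,-0.02,0,0,0,0],[-0.1,0,-0.02,0,0,0,0]]

```text
time: 3.35
ee_pos: [0.6042, 0.1963, 0.1156]
ee_rot: [[0.899, -0.437, -0.0], [-0.437, -0.899, -0.0], [-0.0, 0.0, -1.0]]
force: [0.5, -0.5, 0.2]
opening: 0.0003
grasp_force: 0.5
```

Request:
jog_arm:
  increments:
    - [[-0.1,0,-0.02,0,0,0,0],[-0.1,0,-0.02,0,0,0,0],[-0.08,0,-0.02,0,0,0,0],[-0.08,0,-0.02,0,0,0,0]]

```text
time: 3.75
ee_pos: [0.588, 0.2042, 0.1194]
ee_rot: [[0.899, -0.437, -0.0], [-0.437, -0.899, -0.0], [-0.0, 0.0, -1.0]]
force: [-0.7, -0.3, -0.6]
opening: 0.0004
grasp_force: 0.0
```

```bash
python3 - <<'E'
from h import *
a=cams.get_image("side")[80:300,200:480]; cv2.imwrite("pics/s2.png",cv2.resize(a,None,fx=2.5,fy=2.5))
E
```

```text
(no output)
```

View pics/s2.png

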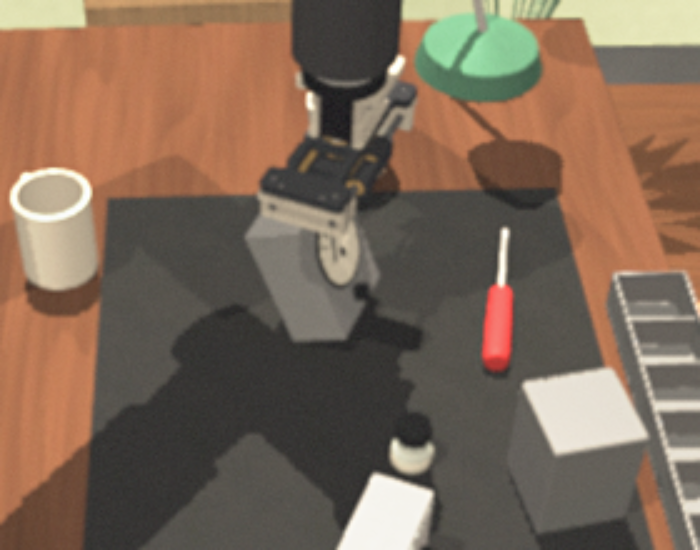

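The meter, at (320,280), is leaning back cleanly with no sliding; its dial is at (338,250). I keep pushing past the balance point.

In the tool's units: -0.02 m is -0.4, -0.005 m is -0.1.

Request:
jog_arm:
  increments:
    - [[-0.08,0,-0.02,0,0,0,0],[-0.08,0,-0.02,0,0,0,0],[-0.08,0,-0.02,0,0,0,0],[-0.08,0,-0.02,0,0,0,0],[-0.08,0,-0.02,0,0,0,0],[0,0,-0.06,0,0,0,0],[0,0,-0.1,0,0,0,0],[0,0,-0.4,0,0,0,0]]

```text
time: 4.6
ee_pos: [0.5696, 0.2121, 0.1513]
ee_rot: [[0.899, -0.438, -0.003], [-0.438, -0.899, -0.002], [-0.002, 0.003, -1.0]]
force: [0.1, -0.4, -0.2]
opening: 0.0005
grasp_force: 0.0
```

Request:
jog_arm:
  increments:
    - [[0,0,-0.6,0,0,0,0],[0,0,-0.6,0,0,0,0],[0,0,0,0,0,0,0]]

```text
time: 4.9
ee_pos: [0.5731, 0.2138, 0.2179]
ee_rot: [[0.899, -0.437, 0.007], [-0.437, -0.899, 0.004], [0.005, -0.006, -1.0]]
force: [-0.1, 0.2, -0.3]
opening: 0.0005
grasp_force: 0.0
```

```bash
python3 - <<'E'
from h import *
a=cams.get_image("side"); cv2.imwrite("pics/s3.png",a)
s=ctrl.read_state();t=np.array([.6521,-.1876,.2]);print((s["ee_rot"].T@(t-s["ee_pos"])).round(4))
E
```

```text
[0.2475 0.3256 0.0147]
```

View pics/s3.png

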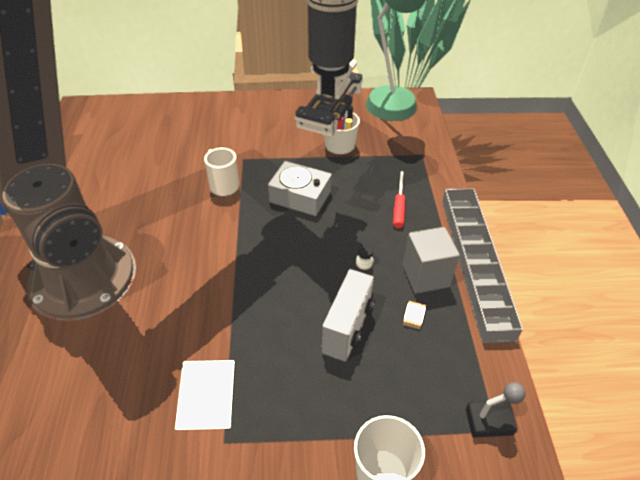

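The meter lies flat on its back at (300,187) with the dial up, and the tuner still stands at (348,315). On to the tuner's front.

In the tool's units: 0.036 m is 0.72, 0.0275 m is 0.55.

Request:
jog_arm:
  increments:
    - [[0.55,0.72,0,0,0,0,0],[0.55,0.72,0,0,0,0,0],[0.55,0.72,0,0,0,0,0],[0.55,0.72,0,0,0,0,0],[0.55,0.72,0,0,0,0,0],[0.55,0.72,0,0,0,0,0],[0.55,0.72,0,0,0,0,0],[0.55,0.72,0,0,0,0,0]]

```text
time: 5.75
ee_pos: [0.6422, -0.1444, 0.2119]
ee_rot: [[0.899, -0.438, -0.001], [-0.438, -0.899, 0.0], [-0.001, 0.0, -1.0]]
force: [0.5, 0.3, -0.1]
opening: 0.0005
grasp_force: 0.0
```

Request:
jog_arm:
  increments:
    - [[0.55,0.72,0,0,0,0,0],[0,0,0,0,0,-0.0167,0],[0,0,0,0,0,0,0]]

```text
time: 6.05
ee_pos: [0.6509, -0.1882, 0.2112]
ee_rot: [[0.906, -0.424, -0.002], [-0.424, -0.906, 0.0], [-0.002, 0.001, -1.0]]
force: [0.2, 0.3, 0.0]
opening: 0.0004
grasp_force: 0.0
```

```bash
python3 - <<'E'
from h import *
s=ctrl.read_state();t=np.array([.6521,-.1876,.092]);print((s["ee_rot"].T@(t-s["ee_pos"])).round(4))
E
```

```text
[ 0.0011 -0.0011  0.1192]
```

In the tool's units: 0.04 m is 0.8, 0.028 m is 0.56.

Request:
jog_arm:
  increments:
    - [[0.06,0,0.8,0,0,0,0],[0,0,0.8,0,0,0,0],[0,0,0.56,0,0,0,0],[0,0,0.22,0,0,0,0],[0,0,0,0,0,0,0],[0,0,0,0,0,0,0]]

```text
time: 6.65
ee_pos: [0.6552, -0.1876, 0.0951]
ee_rot: [[0.907, -0.421, 0.002], [-0.421, -0.907, -0.001], [0.002, -0.0, -1.0]]
force: [-0.2, -0.2, -0.0]
opening: 0.0006
grasp_force: 0.0
```

Request:
jog_arm:
  increments:
    - [[-0.16,0,0,0,0,0,0],[-0.16,0,0,0,0,0,0],[-0.12,0,0,0,0,0,0],[-0.08,0,0,0,0,0,0],[-0.08,0,0,0,0,0,0],[-0.08,0,0,0,0,0,0],[-0.08,0,0,0,0,0,0]]

```text
time: 7.35
ee_pos: [0.6206, -0.1722, 0.0943]
ee_rot: [[0.907, -0.421, 0.002], [-0.421, -0.907, -0.001], [0.002, -0.0, -1.0]]
force: [2.1, -0.6, 2.4]
opening: 0.0009
grasp_force: 1.3
```

In the tool's units: -0.005 m is -0.1, -0.0005 m is -0.01.

Request:
jog_arm:
  increments:
    - [[-0.1,0,0,0,0,0,0],[-0.1,0,-0.01,0,0,0,0],[-0.1,0,-0.01,0,0,0,0],[-0.1,0,-0.01,0,0,0,0]]

```text
time: 7.75
ee_pos: [0.6009, -0.1634, 0.0949]
ee_rot: [[0.907, -0.422, -0.001], [-0.422, -0.907, 0.0], [-0.001, 0.0, -1.0]]
force: [1.0, -0.4, 1.3]
opening: 0.0005
grasp_force: 0.8
```

Request:
jog_arm:
  increments:
    - [[-0.1,0,-0.02,0,0,0,0],[-0.1,0,-0.02,0,0,0,0],[-0.08,0,-0.02,0,0,0,0],[-0.08,0,-0.02,0,0,0,0]]

```text
time: 8.15
ee_pos: [0.5844, -0.1558, 0.0988]
ee_rot: [[0.907, -0.422, -0.001], [-0.422, -0.907, 0.0], [-0.001, 0.0, -1.0]]
force: [-0.0, 1.0, -0.2]
opening: 0.0006
grasp_force: 0.0
```

```bash
python3 - <<'E'
from h import *
a=cams.get_image("side")[180:400,220:500]; cv2.imwrite("pics/s4.png",cv2.resize(a,None,fx=2.5,fy=2.5))
E
```

```text
(no output)
```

View pics/s4.png

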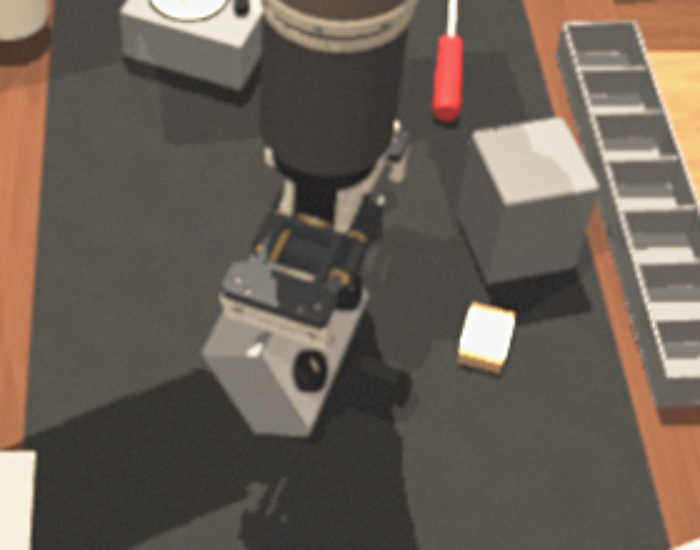

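The tuner leans back about 25 to 30 degrees, with its near knob at (312,370), and the speaker and matchbox are where they were. A little more push, then up.

In the tool's units: -0.02 m is -0.4, -0.005 m is -0.1.

Request:
jog_arm:
  increments:
    - [[-0.08,0,-0.02,0,0,0,0],[-0.08,0,-0.02,0,0,0,0],[-0.08,0,-0.02,0,0,0,0],[-0.08,0,-0.02,0,0,0,0],[-0.08,0,-0.02,0,0,0,0],[0,0,-0.06,0,0,0,0],[0,0,-0.1,0,0,0,0],[0,0,-0.4,0,0,0,0]]

```text
time: 9.0
ee_pos: [0.566, -0.1476, 0.1309]
ee_rot: [[0.907, -0.422, -0.003], [-0.422, -0.907, 0.0], [-0.003, 0.001, -1.0]]
force: [0.8, 0.3, -0.1]
opening: 0.0007
grasp_force: 0.0
```

Request:
jog_arm:
  increments:
    - [[0,0,-0.8,0,0,0,0],[0,0,-0.8,0,0,0,0],[0.8,0,-0.6,0,0,0,0],[0,0,0,0,0,0,0],[0,0,0,0,0,0,0],[0,0,0,0,0,0,0]]

```text
time: 9.6
ee_pos: [0.6025, -0.1644, 0.2412]
ee_rot: [[0.907, -0.422, -0.002], [-0.422, -0.907, 0.0], [-0.002, 0.0, -1.0]]
force: [-0.4, -0.3, 0.2]
opening: 0.0005
grasp_force: 0.0
```

```bash
python3 - <<'E'
from h import *
cv2.imwrite("pics/s5.png",cams.get_image("side"))
E
```

```text
(no output)
```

View pics/s5.png

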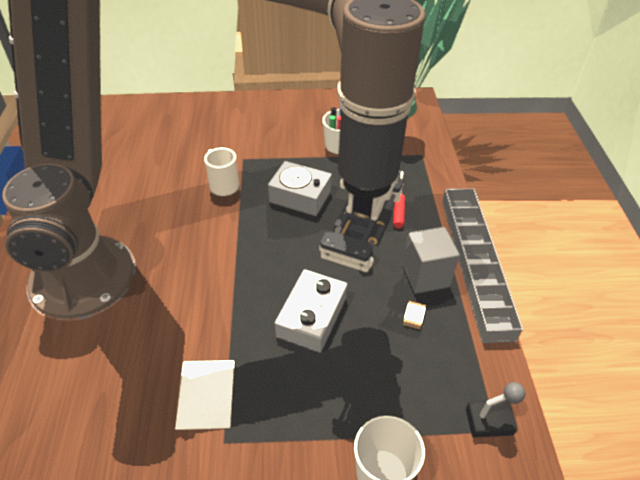

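Both lie on their backs with fronts up, the tuner at (312,310) and the meter at (300,187). The bystanders in view are unmoved, and the arm is clear. Handing in.

```bash
python3 -c "from plant import ctrl, cams, job; print(job.hand_in())"
```

```text
the job is handed in; nothing more can be done
None
```

The meter and the tuner both lie flat on their backs with fronts up, and the job was handed in at about 10 s; forces read at the end of each move stayed under 4 N, the last picture showed no bystander moved (the ink jar was hidden behind the gripper), and the hand-in returned no verdict.

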